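# Bring the tile-saw demo stand to life in the safe order

## Robot

A 6-joint arm with a two-finger parallel gripper is mounted at the origin on the work surface. World frame = base frame: x ahead of the robot, y to its left, z up, the work surface at z = 0. Lengths are in m, angles in rad, forces in N, time in s.
With the tool pointing down it reaches from about 0.375 to 0.9 m from the base axis. Payload 3.1 kg.
Tool frame: the origin (TCP) lies midway between the tips of the shut fingers; the grasp point (between the pads) lies 19 mm behind it; x points along the fingers, z is the direction in which the jaws open and shut, and the axes are right-handed (so a half turn about x gives the same grasp; the last joint's range is limited). The gripper opens to 85 mm and grips with 20 to 120 N. Pads are 22 mm wide; open, the fingers measure 114 mm over their backs; the gripper's body (76 mm by 85 mm) begins 54 mm behind the grasp point. The pads swing forward as they close: fully open they stand 13 mm farther back than shut.
Start: joints at [1.155, 0.527, 1.433, -0, 1.181, -0.178], TCP at [0.147, 0.607, 0.231] pointing down, gripper open.
Joint ranges: [-3.08, 3.08], [-0.75, 2.2], [0.22, 2.44], [-1.43, 4.57], [0, 2.65], [-2.85, 2.85]. Speed limits (rad/s): [2.79, 2.79, 3.14, 3.14, 3.14, 3.14].

## Interface

Orientations are given as a unit quaternion [x, y, z, w].
In Python, from station import status, snapshot, camera_params, ticket gives the robot as it stands.
- The arm moves only by the tool arm_command, never from a script. Its argument "series" is a list that holds one entry, the list of rows, each a list of 4 numbers: the shift along the tool's x, y, z in mm, then the turn about the tool's x in rad. A call has 1 to 10 rows; each row shifts and turns the commanded pose from where the row before left it, along the tool's axes as they then stand; what a row does not reach is not made up. A row lasts 1/10 s, in which the tool goes at most 50 mm and 8.59 degrees, less where a joint would pass 70% of its speed; a pose out of reach is approached as far as the arm can. A call is refused whole if a number of a shift passes 50 or a number of a turn 0.15, either way. A call with a gripper value outside its range is refused whole. "jaw" is the opening in per cent of the stroke, from 0 (shut) to 100 (fully open), set as the call begins (left out, the last holds). The fingers move at their own pace and stop on an object; "force" is the grip in N (left out, the last holds). Time passes only in rows, so rows that do not move let the fingers close. It gives the time, the measured TCP pose, the force and the opening at its end, in the units of the state.
- status.sense(): the state, without advancing time (a new reading comes with each control period).
- snapshot(name): name is "side" or "top" or "wrist"; returns the picture (420x560x3 uint8, red, green, blue); there is no depth.
- camera_params(name): a dict with "fovy" (degrees; the focal length in pixels is half the picture's height over the tangent of half this angle, whatever the lens; pixels are square), "cx", "cy" (the principal point, pixels), "extrinsics" (4x4, takes a point from camera to world coordinates); the wrist camera has in their place "mount" (4x4, takes a point from camera to tool coordinates, whose origin is the TCP and whose axes are the tool frame's). Camera axes: x right, y down, z forward; pixel columns grow to the right and rows downward; lengths in m; the calibration is good to about 2 mm. A picture is of the moment at which its call begins: read the wrist's pose just before it. camera_params takes no time and is no camera call.
- ticket.sign_off(): hands the job in, once; it reports no verdict.
The state is a dict: "t": time; "q": joint angles; "qd": joint speeds; "tau": joint torques, N m; "tcp_pos": TCP position; "tool_rot": TCP orientation; "force": force on the tool from outside, world axes, zero at the start; "ft_torque": the same for the moment, N m; "finger_gap": opening from 0.0 (shut) to 1.0 (fully open).
Only numpy, scipy, OpenCV 4.12 (cv2) and the standard library are available. Lean on these libraries where they do the work, as an engineer would, in place of code of your own. Each camera call takes 0.05 s, during which the arm holds its last target. There are 200 camera calls.

## Task

Get the tile-saw demonstration ready in the safe order: press down the raised half of the socket strip's rocker (the half nearer the strip's end) until the rocker has tipped right over, then push the round button on top of the work lamp all the way down, and last push the saw's big square start key all the way down; all three stay as you leave them. Press only: do not pick up, shove or knock over the strip, the lamp or any of the goods standing around, and do not press the small round stop button beside the start key.

Things in the scene. Friction and masses are not known exactly. Their poses are not given: they have to be found in the camera images.
- strip: loose aluminium socket strip, 0.95 kg, 320 mm long (its x) by 60 wide (y) by 45 high, three black sockets, lying flat on the counter; origin at the centre of its underside. Its rocker is at the -x end (the end towards the robot), on top. It lies on one side of the saw and the lamp on the other; they may swap sides
- rocker_pivot (a point): point on the strip's rocker axis (the axis runs along the strip's y), 110 mm from the strip's origin towards its -x end and 53 mm above the counter, at the valley between the two white rocker halves; each half is 26 mm long (along strip x) and 36 mm wide. Axes as the strip's
- rocker_press (a point): point to press on the rocker: on the upper face of its -x half, 18 mm from the pivot line, moving with the rocker. At the start this half is raised (this point about 60 mm above the counter) while the other half lies level; fully over, this half lies level at 53 mm and the other stands up
- rocker (a joint): rocker angle in rad: about 0 at the start (off, -x half raised), 0.40 fully tipped over (on, -x half level). No spring, it stays where it is left; needs about 2.5 N at the press point
- lamp: loose black work lamp, 0.95 kg, box 110 mm deep (x) by 160 wide (y) by 130 high with a white light panel on its +x face and a carrying bar on its -x side (about 110 mm up, reaching 91 mm from the middle); origin at the centre of its underside
- lamp_button_top (a point): centre of the top face of the lamp's round white button, 38 mm across, in the middle of the lamp's top; 143 mm above the counter when out, 136 mm when fully down. z is up
- lamp_button (a joint): travel of the lamp's button in m: about 0 at the start (out), 0.007 fully down. No spring, stays where it is left; needs about 2.5 N
- saw: bench tile saw, fixed: orange body 340 mm (x) by 270 mm (y), steel top 115 mm above the counter with a blade guard up to 180 mm high; origin at the centre of the body's underside on the counter. A black control ledge (90 by 150 mm, 105 mm high) sticks out of its -x side, with the square start key at saw y = +30 mm and the small round stop button at saw y = -30 mm
- start_key_top (a point): centre of the top face of the white square start key, 36 by 36 mm, on the saw's control ledge; 118 mm above the counter when out, 111 mm when fully down. z is up
- start_key (a joint): travel of the start key in m: about 0 at the start (out), 0.007 fully down. No spring, stays where it is left; needs about 2.5 N
- stop_button_top (a point): centre of the top of the small round white stop button, 18 mm across, 60 mm from the start key on the same ledge, 112 mm above the counter; must not be pressed
- stop_button (a joint): travel of the stop button in m, 0 out, 0.004 fully down, springs back
- battery: loose black battery pack 115 by 75 by 64 mm high, origin at the centre of its underside; leave alone
- tape: loose grey roll of tape 100 mm across, 48 mm high, lying flat, origin at the centre of its underside; leave alone
- tile: loose terracotta tile 100 by 100 by 9 mm lying on the saw's steel top, origin at the centre of its underside; leave alone
Mind the look-alikes: they are no part of the job. Of the things like the lamp, leave any that is orange; of the rest the smaller one is meant.

How it is judged:
By the outcome, as a careful person would: the job done as asked, in the order asked, and still so for the second after the job is handed in, with the robot touching nothing.
It also fails if it takes over 58 s, if anything falls off the work surface, if the arm or the gripper's body presses on something with over 40 N, if the wrist force passes 120 N, or if a joint passes its speed limit or range.

## Working session

There is one attempt and no reset: what is moved stays moved. The work goes in short steps, Python scripts to look and compute and a tool call to move; the robot and the scene stay as the last step left them, time stands still between calls to the robot, and variables do not carry over. Pictures are saved under pics/ and viewed, about 8 in all and at most 12, crops included, and the job is handed in when it is done.

Besides the shell and the picture viewer there is one more tool, called after "Request:" in YAML: its name, and indented under it one key for each argument. arm_command: Moves the arm, as the interface text tells. Its arguments: {"type":"object","properties":{"series":{"type":"array"},"jaw":{"type":"number"},"force":{"type":"number"}},"required":["series"]}

```bash
ls; mkdir -p pics; python3 - <<'E'
from station import status, snapshot, camera_params
import cv2,numpy as np
s=status.sense()
for k in ['t','tcp_pos','tool_rot','force','finger_gap']: print(k,s[k])
for n in ['side','top','wrist']:
    p=camera_params(n); print(n,p)
for n in ['side','top']:
    cv2.imwrite(f'pics/{n}0.png',snapshot(n)[:,:,::-1])
E
```

```text
pics
t 0.0
tcp_pos [0.14688376 0.60673675 0.23031574]
tool_rot [-0.43753193  0.5564737   0.43679853  0.55507646]
force [-0.88185516  0.42663352 -0.29413296]
finger_gap 1.000322316611943
side {'fovy': 47.915040074664, 'cx': 286.30826393467515, 'cy': 210.0104134852683, 'extrinsics': array([[ 0.84157442, -0.3239376 ,  0.43222323,  0.00493262],
       [-0.54001302, -0.52202677,  0.66020754, -0.98359785],
       [ 0.01176605, -0.78901995, -0.6142549 ,  0.93302508],
       [ 0.        ,  0.        ,  0.        ,  1.        ]])}
top {'fovy': 55.45766902305813, 'cx': 281.79998856869565, 'cy': 209.56117614131867, 'extrinsics': array([[ 0.00464127, -0.99768256,  0.06788199,  0.50206876],
       [-0.99991575, -0.00545312, -0.01177922, -0.09613454],
       [ 0.01212209, -0.0678216 , -0.99762382,  1.3314878 ],
       [ 0.        ,  0.        ,  0.        ,  1.        ]])}
wrist {'fovy': 69.04072815080572, 'cx': 281.35765848532907, 'cy': 214.5327954479927, 'mount': array([[ 3.25148049e-04, -3.15437747e-01,  9.48946217e-01,
        -1.42595995e-01],
       [ 3.45570376e-04, -9.48946175e-01, -3.15437851e-01,
         8.15328148e-02],
       [ 9.99999887e-01,  4.30491703e-04, -1.99542056e-04,
        -5.11909936e-04],
       [ 0.00000000e+00,  0.00000000e+00,  0.00000000e+00,
         1.00000000e+00]])}
```

View pics/top0.png

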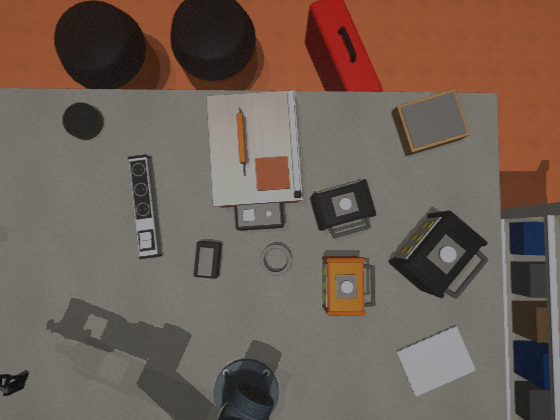

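View pics/side0.png

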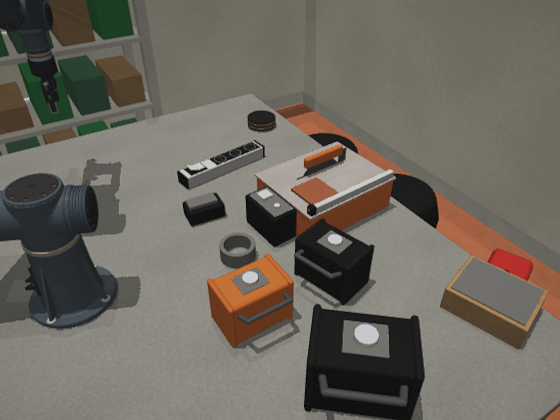

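The strip (rocker at about 146,240) is to the left of the saw in the top view. The start key is at (249,215) and the stop button at (268,214). The small black lamp, button at (345,203), is the one meant; the orange lamp and the big black one are look-alikes.

```bash
cat > h.py <<'E'
import numpy as np, cv2
from scipy.spatial.transform import Rotation as Ro
from station import status, snapshot, camera_params
def cam(n, s=None):
    p=camera_params(n); f=210/np.tan(np.radians(p['fovy']/2))
    if n=='wrist':
        T=np.eye(4); T[:3,:3]=Ro.from_quat(s['tool_rot']).as_matrix(); T[:3,3]=s['tcp_pos']
        E=T@p['mount']
    else: E=p['extrinsics']
    return f,p['cx'],p['cy'],E
def ray(c,u,v):
    f,cx,cy,E=c; d=E[:3,:3]@np.array([(u-cx)/f,(v-cy)/f,1]); return E[:3,3],d
def cast(c,u,v,z):
    o,d=ray(c,u,v); return o+d*(z-o[2])/d[2]
def proj(c,P):
    f,cx,cy,E=c; q=E[:3,:3].T@(np.asarray(P)-E[:3,3]); return np.array([f*q[0]/q[2]+cx,f*q[1]/q[2]+cy])
def blobs(img,roi,thr,amin=15):
    x0,y0,x1,y1=roi; sub=img[y0:y1,x0:x1].astype(int)
    m=((sub.min(2)>thr)&(sub.max(2)-sub.min(2)<40)).astype(np.uint8)
    n,l,st,ce=cv2.connectedComponentsWithStats(m)
    return [(np.round(ce[i]+[x0,y0],1),st[i,4],st[i,2:4],cv2.minAreaRect(np.argwhere(l==i)[:,::-1].astype(np.float32))) for i in range(1,n) if st[i,4]>=amin]
def to_tool(s,P):
    R=Ro.from_quat(s['tool_rot']).as_matrix(); return R.T@(np.asarray(P)-s['tcp_pos'])*1000
E
python3 - <<'E'
from h import *
s=status.sense(); print(np.round(Ro.from_quat(s['tool_rot']).as_matrix(),3))
im=cv2.imread('pics/top0.png'); si=cv2.imread('pics/side0.png'); t=cam('top'); c=cam('side')
for nm,roi,z in [('rocker',(130,222,162,260),.056),('key',(236,203,262,228),.118),('stop',(260,205,278,225),.112),('lamp',(328,188,362,218),.143)]:
    for thr in (150,190):
        for b in blobs(im,roi,thr): print(nm,thr,b[0],b[1],b[2],np.round(b[3][2]),np.round(cast(t,*b[0],z),3),'side px',np.round(proj(c,cast(t,*b[0],z))))
for roi in [(180,155,215,185),(250,185,275,205),(320,230,350,250)]:
    print([(b[0],b[1]) for b in blobs(si,roi,170)])
a=cast(t,138,157,.045);b=cast(t,149,256,.045);print('strip',a,b,np.linalg.norm(a-b))
big=cv2.resize(im[190:270,110:390],None,fx=2.8,fy=2.8,interpolation=cv2.INTER_CUBIC)
bs=cv2.resize(si[140:260,170:370],None,fx=3,fy=3,interpolation=cv2.INTER_CUBIC)
o=np.zeros((600,800,3),np.uint8);o[:224,:784]=big;o[230:590,:600]=bs;cv2.imwrite('pics/z1.png',o)
E
```

```text
[[-0.001 -0.972  0.236]
 [-0.002  0.236  0.972]
 [-1.     0.    -0.002]]
rocker 150 [144.4 225.4] 129 [18  9] 90.0 [0.536 0.325 0.056] side px [208. 163.]
rocker 150 [145.3 239.7] 140 [11 16] 86.0 [0.491 0.321 0.056] side px [196. 167.]
rocker 150 [147.9 252.5] 71 [17  6] 82.0 [0.45  0.312 0.056] side px [187. 172.]
key 150 [248.6 214.9] 113 [11 12] 90.0 [ 0.568 -0.01   0.118] side px [265. 194.]
stop 150 [268.4 213.4] 15 [4 4] 90.0 [ 0.573 -0.07   0.112] side px [278. 205.]
lamp 150 [345.1 203.5] 100 [11 12] 90.0 [ 0.602 -0.299  0.143] side px [335. 239.]
[(array([208.4, 163.8]), np.int32(75)), (array([195.5, 166. ]), np.int32(66)), (array([185.2, 173.3]), np.int32(34))]
[(array([264.4, 193.2]), np.int32(77))]
[(array([334.6, 238.6]), np.int32(106))]
strip [0.75788982 0.35579854 0.045     ] [0.43881959 0.31161725 0.045     ] 0.32211457637068813
```

View pics/z1.png

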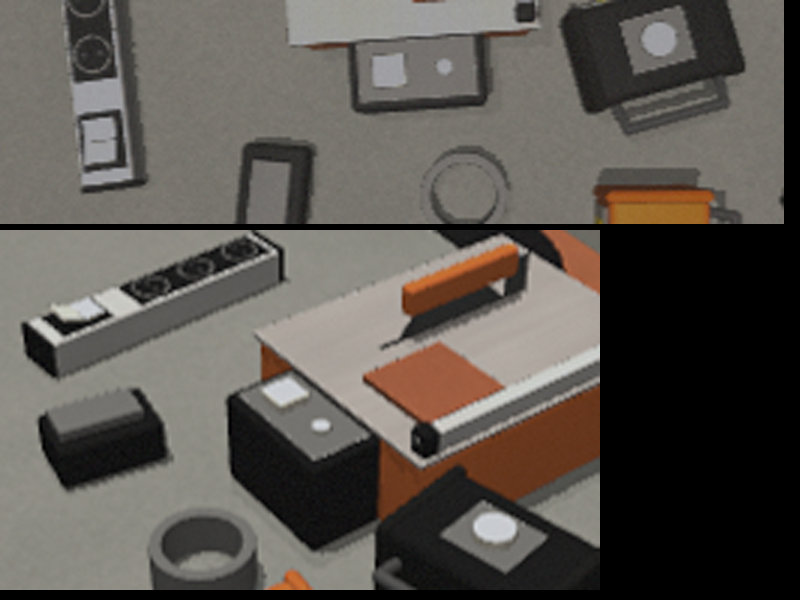

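The top and side views agree to about 1 px for the rocker, key and lamp button, and the strip measures 322 mm against the stated 320. I'm setting out for a point above the rocker's press point, about (0.473, 0.318).

Request:
arm_command:
  series:
    - [[0,-38.5,-20.4,0],[0,-38.5,-20.4,0],[0,-38.5,-20.4,0],[0,-38.5,-20.4,0],[0,-38.5,-20.4,0],[0,-38.5,-20.4,0],[0,-38.5,-20.4,0],[0,-38.5,-20.4,0],[0,-38.5,-20.4,0],[0,-38.5,-20.4,0]]
  jaw: 0
  force: 40

```text
t: 1.1
tcp_pos: [0.4742, 0.317, 0.231]
tool_rot: [-0.437, 0.556, 0.437, 0.556]
force: [0.5, 1.0, 0.8]
finger_gap: -0.004
```

Request:
arm_command:
  series:
    - [[0,0,0,-0.125],[0,0,0,-0.125],[0,0,0,-0.125],[0,0,0,0],[0,0,0,0],[0,0,0,0]]

```text
t: 1.7
tcp_pos: [0.4731, 0.3185, 0.2312]
tool_rot: [-0.533, 0.465, 0.533, 0.465]
force: [0.7, -0.1, -0.6]
finger_gap: -0.001
```

```bash
cat > look.py <<'E'
import sys; from h import *
s=status.sense(); im=snapshot('wrist'); cv2.imwrite(f'pics/{sys.argv[1]}.png',im[:,:,::-1]); c=cam('wrist',s)
print('t',round(s['t'],2),'tcp',np.round(s['tcp_pos'],4),'force',np.round(s['force'],2),'gap',round(s['finger_gap'],3)); print(np.round(Ro.from_quat(s['tool_rot']).as_matrix(),3))
for a in sys.argv[2:]:
    P=np.array(eval(a)); u=proj(c,P).astype(int); print(a,'px',u,'tool mm',np.round(to_tool(s,P),1))
    r=(max(u[0]-70,0),max(u[1]-70,0),min(u[0]+70,560),min(u[1]+70,420))
    for b in blobs(im,r,150,100): print('  ',b[0],b[1],b[2],np.round(b[3][2]),np.round(cast(c,*b[0],P[2]),4))
E
python3 look.py w1 "(.473,.318,.060)"
```

```text
t 1.7 tcp [0.4731 0.3185 0.2312] force [ 0.7  -0.11 -0.57] gap -0.001
[[-0.    -0.991 -0.135]
 [-0.    -0.135  0.991]
 [-1.     0.    -0.   ]]
(.473,.318,.060) px [281 194] tool mm [ 1.712e+02  1.000e-01 -5.000e-01]
   [312.7 191.2] 8400 [ 98 140] 90.0 [0.4652 0.3505 0.06  ]
   [226.8 190.5] 745 [38 30] 88.0 [0.4768 0.2605 0.06  ]
   [282.4 194.5] 652 [33 21] 90.0 [0.4731 0.3193 0.06  ]
   [282.1 216.4] 688 [32 22] 90.0 [0.4974 0.3223 0.06  ]
```

View pics/w1.png

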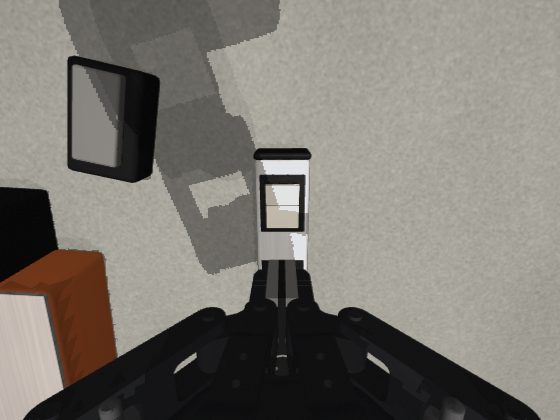

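The wrist view shows the rocker in its black frame at rows 183–229, with the strip's end at row 150. The raised half is at (282,194) and the valley at about row 205, which puts the pivot near x = 0.4875. I'll shift 2 mm towards the strip's end and go down.

Request:
arm_command:
  series:
    - [[35,2,0,0],[40,0,0,0],[40,0,0,0],[35,0,0,0],[10,0,0,0],[0,0,0,0],[0,0,0,0]]

```text
t: 2.45
tcp_pos: [0.4724, 0.3187, 0.0725]
tool_rot: [0.533, -0.464, -0.533, -0.465]
force: [0.1, -0.4, -0.4]
finger_gap: -0.004
```

Request:
arm_command:
  series:
    - [[3,0,0,0],[3,0,0,0],[3,0,0,0],[2,0,0,0],[2,0,0,0],[2,0,0,0],[2,0,0,0],[0,0,0,0],[0,0,0,0]]

```text
t: 3.35
tcp_pos: [0.4717, 0.3182, 0.0541]
tool_rot: [0.533, -0.464, -0.533, -0.465]
force: [-0.4, -0.4, 0.2]
finger_gap: -0.002
```

Request:
arm_command:
  series:
    - [[0.5,0,0,0],[0.5,0,0,0],[0.5,0,0,0],[0,0,0,0]]

```text
t: 3.75
tcp_pos: [0.4717, 0.3182, 0.0531]
tool_rot: [0.533, -0.464, -0.533, -0.465]
force: [0.4, -0.8, 3.2]
finger_gap: -0.004
```

Request:
arm_command:
  series:
    - [[0.5,0,0,0],[0.5,0,0,0],[0,0,0,0]]

```text
t: 4.05
tcp_pos: [0.4718, 0.3182, 0.053]
tool_rot: [0.533, -0.464, -0.533, -0.465]
force: [-0.7, -1.3, 8.8]
finger_gap: -0.001
```

The tip has stopped at z = 53 mm with 8.8 N on it, so the rocker has bottomed out. I'll rise and check it from above.

Request:
arm_command:
  series:
    - [[-15,0,0,0],[-40,0,0,0],[-45,0,0,0],[-50,0,0,0],[-30,0,0,0],[0,0,0,0],[0,0,0,0],[0,0,0,0]]

```text
t: 4.85
tcp_pos: [0.47, 0.3176, 0.23]
tool_rot: [-0.532, 0.466, 0.534, 0.463]
force: [-0.6, -0.9, -0.1]
finger_gap: 0.003
```

```bash
python3 look.py w2 "(.473,.318,.053)" "(.602,-.299,.143)" "(.568,-.01,.118)"; python3 - <<'E'
from h import *
im=snapshot('side')[:,:,::-1];w=cv2.imread('pics/w2.png')
o=np.zeros((300,800,3),np.uint8);o[:,:400]=cv2.resize(w[140:260,200:360],(400,300));o[:,400:]=cv2.resize(im[140:200,170:250],(400,300));cv2.imwrite('pics/z2.png',o)
E
```

```text
t 4.85 tcp [0.47   0.3176 0.23  ] force [-0.6  -0.89 -0.13] gap 0.003
[[-0.004 -0.991 -0.137]
 [-0.001 -0.137  0.991]
 [-1.     0.004 -0.001]]
(.473,.318,.053) px [281 196] tool mm [ 1.77e+02 -3.70e+00  1.00e-01]
   [318.8 182.8] 6959 [ 97 140] 90.0 [0.4529 0.355  0.053 ]
   [226.6 191.7] 723 [38 30] 86.0 [0.4762 0.2584 0.053 ]
   [282.9 197. ] 745 [33 23] 90.0 [0.4737 0.3192 0.053 ]
   [282.5 221. ] 736 [32 23] 90.0 [0.501  0.3226 0.053 ]
   [284.6 248.1] 1246 [55 41] 90.0 [0.5332 0.3295 0.053 ]
(.602,-.299,.143) px [-459  272] tool mm [  87.5  -46.7 -628.8]
   [128.9 259.8] 9932 [120 140] 90.0 [0.5213 0.196  0.143 ]
   [ 23.4 320.6] 2066 [52 44] 90.0 [0.5953 0.1012 0.143 ]
(.568,-.01,.118) px [-81 264] tool mm [ 112.2  -52.7 -337.8]
   [149.4 260.6] 14934 [207 140] -0.0 [0.5338 0.2027 0.118 ]
   [213.  201.1] 552 [57 26] 90.0 [0.4686 0.2572 0.118 ]
   [282.7 200.9] 486 [33 15] 90.0 [0.4601 0.317  0.118 ]
   [420.6 256.7] 28004 [289 140] 90.0 [0.4954 0.45   0.118 ]
   [282.5 221. ] 736 [32 23] 90.0 [0.4784 0.3193 0.118 ]
   [ 22.9 316.4] 1653 [51 36] 90.0 [0.6127 0.079  0.118 ]
```

View pics/z2.png

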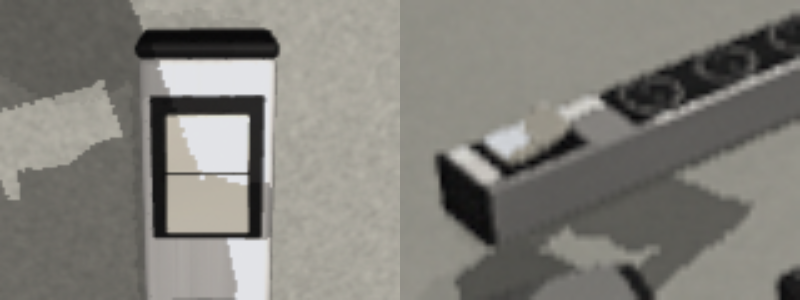

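The side view now shows the inner half standing up and the end half level in its frame, so the rocker is over and the strip has not moved. Next is the lamp, crossing at z = 0.23, which clears the 180 mm guard.

Request:
arm_command:
  series:
    - [[0,-2.9,-39.3,0],[0,-2.9,-39.3,0],[0,-2.9,-39.3,0],[0,-2.9,-39.3,0],[0,-2.9,-39.3,0],[0,-2.9,-39.3,0],[0,-2.9,-39.3,0],[0,-2.9,-39.3,0]]

```text
t: 5.75
tcp_pos: [0.5367, 0.0084, 0.2303]
tool_rot: [-0.532, 0.465, 0.534, 0.464]
force: [0.2, 0.5, -0.5]
finger_gap: 0.001
```

Request:
arm_command:
  series:
    - [[0,-2.9,-39.3,0],[0,-2.9,-39.3,0],[0,-2.9,-39.3,0],[0,-2.9,-39.3,0],[0,-2.9,-39.3,0],[0,-2.9,-39.3,0],[0,-2.9,-39.3,0],[0,-2.9,-39.3,0],[0,0,0,0],[0,0,0,0]]

```text
t: 6.75
tcp_pos: [0.6024, -0.2988, 0.2296]
tool_rot: [-0.531, 0.465, 0.534, 0.465]
force: [-0.4, 0.9, -1.0]
finger_gap: 0.002
```

```bash
python3 look.py w3 "(.602,-.299,.143)"
```

```text
t 6.75 tcp [ 0.6024 -0.2988  0.2296] force [-0.44  0.92 -0.98] gap 0.002
[[-0.003 -0.991 -0.135]
 [ 0.003 -0.135  0.991]
 [-1.     0.003  0.003]]
(.602,-.299,.143) px [281 220] tool mm [86.6  0.2 -0.4]
   [279.5 211. ] 2750 [87 60] 43.0 [ 0.594  -0.3015  0.143 ]
   [329.6 274.8] 1191 [55 31] 90.0 [ 0.6444 -0.2519  0.143 ]
   [229.4 282.6] 523 [41 17] 90.0 [ 0.6632 -0.3353  0.143 ]
```

View pics/w3.png

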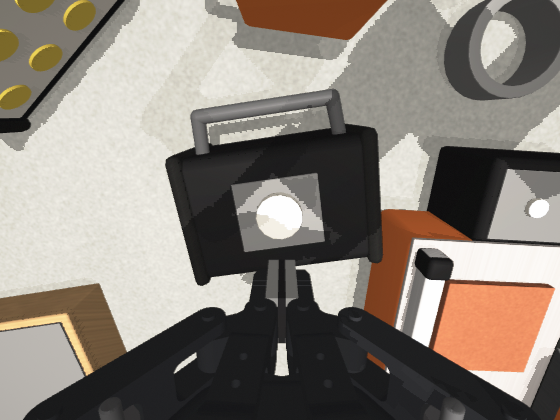

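The button is at about (279,217) where I expected (281,220), so the correction is 2–3 mm. Going down on the lamp button.

Request:
arm_command:
  series:
    - [[30,2.5,-1.8,0],[30,0,0,0],[15,0,0,0],[5,0,0,0],[0,0,0,0],[2,0,0,0],[2,0,0,0],[2,0,0,0],[0,0,0,0]]

```text
t: 7.7
tcp_pos: [0.6011, -0.3006, 0.1461]
tool_rot: [0.533, -0.465, -0.533, -0.465]
force: [0.1, 0.3, 0.1]
finger_gap: -0.002
```

Request:
arm_command:
  series:
    - [[1.5,0,0,0],[1.5,0,0,0],[1.5,0,0,0],[1,0,0,0],[0.5,0,0,0],[0,0,0,0],[0,0,0,0]]

```text
t: 8.4
tcp_pos: [0.6011, -0.3006, 0.1399]
tool_rot: [0.533, -0.465, -0.533, -0.465]
force: [-1.5, 1.2, 1.9]
finger_gap: -0.003
```

Request:
arm_command:
  series:
    - [[1,0,0,0],[1,0,0,0],[1,0,0,0],[0.5,0,0,0],[0,0,0,0]]

```text
t: 8.9
tcp_pos: [0.6011, -0.3005, 0.1361]
tool_rot: [0.533, -0.465, -0.533, -0.465]
force: [0.1, -0.1, 2.1]
finger_gap: 0.004
```

Request:
arm_command:
  series:
    - [[0.5,0,0,0],[0.5,0,0,0],[0,0,0,0]]

```text
t: 9.2
tcp_pos: [0.6011, -0.3006, 0.1361]
tool_rot: [0.533, -0.465, -0.533, -0.464]
force: [-1.8, 0.6, 5.8]
finger_gap: 0.003
```

The lamp button has bottomed at z = 136.1 mm, with the force rising to 5.8 N and no further motion. Now up and across to the start key.

Request:
arm_command:
  series:
    - [[-15,0,0,0],[-40,0,0,0],[-40,0,0,0],[0,0,0,0],[0,0,0,0]]

```text
t: 9.7
tcp_pos: [0.6017, -0.3008, 0.2323]
tool_rot: [0.534, -0.464, -0.532, -0.465]
force: [-0.0, 1.2, -0.9]
finger_gap: 0.004
```

```bash
python3 look.py w4 "(.6,-.301,.136)"
```

```text
t 9.7 tcp [ 0.6017 -0.3008  0.2323] force [-0.03  1.16 -0.86] gap 0.004
[[ 0.003 -0.991 -0.137]
 [-0.002 -0.137  0.991]
 [-1.    -0.003 -0.002]]
(.6,-.301,.136) px [282 214] tool mm [96.3  1.9  0.2]
   [282.6 208.3] 2747 [87 57] 43.0 [ 0.5942 -0.3014  0.136 ]
   [329.5 271.6] 1019 [56 25] 90.0 [ 0.6463 -0.2525  0.136 ]
   [230.8 278.8] 338 [40 12] 90.0 [ 0.6655 -0.3378  0.136 ]
```

Request:
arm_command:
  series:
    - [[0,-0.8,36.6,0],[0,-0.8,36.6,0],[0,-0.8,36.6,0],[0,-0.8,36.6,0],[0,-0.8,36.6,0],[0,-0.8,36.6,0],[0,-0.8,36.6,0],[0,-0.8,36.6,0],[0,0,0,0],[0,0,0,0]]

```text
t: 10.75
tcp_pos: [0.5664, -0.0087, 0.229]
tool_rot: [-0.533, 0.465, 0.534, 0.463]
force: [-0.2, 0.4, 1.4]
finger_gap: 0.0
```

```bash
python3 look.py w5 "(.568,-.01,.118)" "(.573,-.07,.112)"; python3 -c "
import cv2,numpy as np
a=cv2.imread('pics/w4.png')[80:300,140:420];b=cv2.imread('pics/w5.png')
o=np.zeros((420,800,3),np.uint8);o[:220,:280]=a;o[:,280:]=b[:,20:540];cv2.imwrite('pics/z3.png',o)"
```

```text
t 10.75 tcp [ 0.5664 -0.0087  0.229 ] force [-0.19  0.37  1.43] gap 0.0
[[-0.003 -0.99  -0.139]
 [ 0.    -0.139  0.99 ]
 [-1.     0.003  0.001]]
(.568,-.01,.118) px [279 213] tool mm [111.   -1.7  -1.6]
   [337.1 176.3] 1577 [38 74] 90.0 [0.5287 0.033  0.118 ]
   [279.1 210.2] 1455 [41 39] 2.0 [ 0.565  -0.0112  0.118 ]
   [214.5 208.6] 288 [15 26] 0.0 [ 0.5714 -0.067   0.118 ]
   [328.2 266.3] 1307 [44 34] 90.0 [0.6127 0.0414 0.118 ]
(.573,-.07,.112) px [212 207] tool mm [117.    1.7 -61.7]
   [160.7 164.9] 2115 [79 74] 90.0 [ 0.5409 -0.1162  0.112 ]
   [270.5 209.9] 815 [23 38] 90.0 [ 0.5677 -0.0186  0.112 ]
   [212.6 208. ] 372 [21 26] 82.0 [ 0.5731 -0.0698  0.112 ]
   [179.8 211.1] 293 [14 38] 9.0 [ 0.5801 -0.0986  0.112 ]
   [155.3 256.7] 1024 [32 38] 90.0 [ 0.6284 -0.1198  0.112 ]
```

View pics/z3.png

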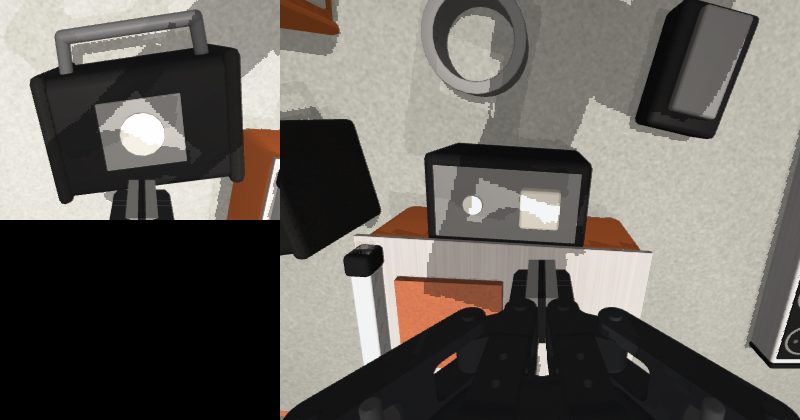

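The key's centre is at (279,210), i.e. (0.565, -0.011), with the stop button 58 mm away. The lamp is where it stood and its button is in. Pressing the key.

Request:
arm_command:
  series:
    - [[35,1.7,-2.1,0],[35,0,0,0],[25,0,0,0],[8,0,0,0],[2,0,0,0],[0,0,0,0],[0,0,0,0]]

```text
t: 11.5
tcp_pos: [0.5671, -0.0124, 0.1266]
tool_rot: [0.534, -0.464, -0.532, -0.465]
force: [-0.2, -0.1, -0.2]
finger_gap: -0.0
```

Request:
arm_command:
  series:
    - [[2,0,0,0],[2,0,0,0],[1.5,0,0,0],[1.5,0,0,0],[1.5,0,0,0],[0,0,0,0]]

```text
t: 12.1
tcp_pos: [0.566, -0.0118, 0.1167]
tool_rot: [-0.533, 0.465, 0.533, 0.465]
force: [-0.7, 0.4, 0.1]
finger_gap: 0.004
```

Request:
arm_command:
  series:
    - [[1.5,0,0,0],[1.5,0,0,0],[1.5,0,0,0],[1,0,0,0],[0.5,0,0,0],[0,0,0,0]]

```text
t: 12.7
tcp_pos: [0.566, -0.0118, 0.111]
tool_rot: [-0.533, 0.465, 0.533, 0.465]
force: [-1.1, 0.8, 4.2]
finger_gap: -0.001
```

Request:
arm_command:
  series:
    - [[0.5,0,0,0],[0.5,0,0,0],[0,0,0,0]]

```text
t: 13.0
tcp_pos: [0.566, -0.0118, 0.1109]
tool_rot: [0.533, -0.464, -0.533, -0.465]
force: [-2.5, 0.9, 9.5]
finger_gap: 0.002
```

The key has bottomed at z = 110.9 mm with 9.5 N. Rising for a last look.

Request:
arm_command:
  series:
    - [[-15,0,0,0],[-40,0,0,0],[-40,0,0,0],[-40,0,0,0],[0,35,0,0],[0,35,0,0],[0,0,0,0],[0,0,0,0],[0,0,0,0]]

```text
t: 13.9
tcp_pos: [0.4978, -0.0218, 0.2449]
tool_rot: [0.534, -0.464, -0.533, -0.465]
force: [0.2, -0.2, 0.6]
finger_gap: -0.002
```

```bash
python3 - <<'E'
from h import *
s=status.sense();print(s['t'],s['tcp_pos'],s['force'])
im=snapshot('side')[:,:,::-1]; cv2.imwrite('pics/side9.png',im); a=cv2.imread('pics/side0.png')
o=np.zeros((560,800,3),np.uint8)
for k,i in enumerate((a,im)): o[:,k*400:k*400+400]=cv2.resize(i[130:410:,170:370],(400,560),interpolation=cv2.INTER_CUBIC)
cv2.imwrite('pics/z4.png',o)
for roi in [(180,155,215,185),(250,185,275,205),(270,195,290,215),(320,230,350,250)]: print([(b[0],b[1]) for b in blobs(a,roi,150,8)],[(b[0],b[1]) for b in blobs(im,roi,150,8)])
E
```

```text
13.9 [ 0.49783675 -0.02176564  0.24486577] [ 0.17363707 -0.2329891   0.59233454]
[(array([202.1, 164.8]), np.int32(177)), (array([185.4, 173.3]), np.int32(45))] [(array([201.2, 165.1]), np.int32(208)), (array([186.2, 173.4]), np.int32(52))]
[(array([272.6, 186.1]), np.int32(14)), (array([264.5, 193.4]), np.int32(91))] [(array([272.3, 186.1]), np.int32(15))]
[(array([286.6, 196.9]), np.int32(31)), (array([276.5, 204.5]), np.int32(20))] [(array([286.7, 197.1]), np.int32(32))]
[(array([334.6, 238.6]), np.int32(115))] [(array([334.5, 240.5]), np.int32(117))]
```

View pics/z4.png

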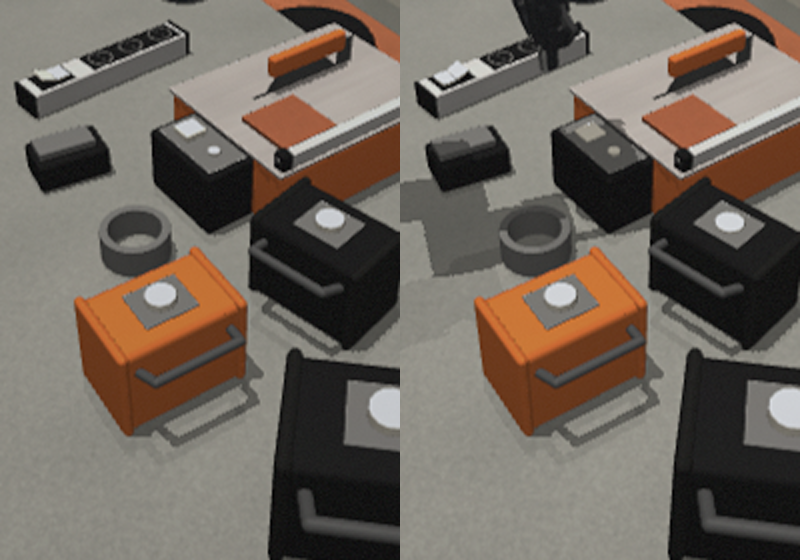

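Compared before and after, the rocker is tipped over, the lamp button sits about 2 px lower, and the key (in the arm's shadow) is lowered. Everything else stands where it was, and the arm is clear. Handing in.

```bash
python3 -c "
from station import ticket; print(ticket.sign_off())"
```

```text
the job is handed in; nothing more can be done
None
```

All three presses are done in the order asked, and the job was handed in at about 14 s with the arm clear of everything. With the fingers shut, I pressed each one until it stopped moving:

| Step | Stopped at | Expected fully down | Force at the stop |
|---|---|---|---|
| Rocker's raised half | 53.0 mm | 53 mm | 8.8 N |
| Button on the small black lamp | 136.1 mm | 136 mm | 5.8 N |
| Square start key | 110.9 mm | 111 mm | 9.5 N |

- **Final pictures:** the rocker's other half stands up, and the lamp button sits about 2 px lower. The strip, lamp, look-alikes, battery, tape and tile are where they were. The stop button was never approached.
- **Less certain:** at the last look the arm's shadow lay over the saw's ledge, so the colour mask could not find the start key or the stop button. For the key, I rely on the press height, the force and the picture by eye.
- **Disagreements:** close-up positions differed from the first estimates by 2–3 mm and were corrected before each press. No check failed.

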